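# Latch the scooter's battery deck and drive home its locking pin

### The job

Swing the steel hook on the scooter's battery deck shut by its orange knob, under the blue keeper, until it clicks into its catch and stays there by itself, without forcing it. Then pick up the mallet from its dark red mat and use it, not the gripper, to tap the red-headed locking pin down until the head sits fully home on the keeper. Finally put the mallet back on the mat, let go, and leave the other things where they are.

Things in the scene. Friction and masses are not known exactly. Their poses are not given: they have to be found in the camera images.
- deck: Scooter battery deck: black box with grey cover, 230 (x) by 310 (y) by 80 mm high, fixed; origin at the centre of its underside. Latch parts are on its flat top; offsets below are in its axes. A blue keeper plate, 70 (x) by 44 (y) by 10 mm, overhangs the hook's path, middle at x +15, y +30, top 120 mm above the bench, on an upright 14 by 44 mm at x +43, y +30.
- hook (a joint): Hook's swing about a vertical pivot, rad: 0 = shut (arm along the deck's -y, under the keeper, at a hard stop), growing as its end swings to the deck's -x, to 1.3. Friction holds it when wide open; below 0.4 a spring swings it back unless caught. The catch is a sprung brass ball at deck x +8, y -35: from about 0.18 to 0.09 the knob resists with 5 to 15 N, then it clicks past.
- hook_hinge (a point): Pivot of the hook, at deck x +20, y +90, 98 mm above the bench. The arm is 18 mm wide, 12 mm thick and 132 mm long from here, 92 to 104 mm above the bench.
- hook_knob (a point): Centre of the top face of the orange upright round knob on the hook, 18 mm in diameter, standing from 102 to 158 mm above the bench, 125 mm from the pivot.
- pin (a joint): Depth of the sprung locking pin in m: 0 = up, growing as it is driven down, 0.018 = home (the underside of its head on the keeper, a hard stop). It takes some 10 to 15 N and stays where it is driven. It goes down beside the shut hook and locks it; if the hook is not shut it lands on the hook's arm.
- pin_head (a point): Centre of the top of the pin's red round head, 28 mm in diameter and 6 mm thick, at deck x +1, y +30; 144 mm above the bench when up, 126 mm when home.
- keeper_top (a point): Point on the keeper's top face on the pin's axis, 120 mm above the bench.
- mallet: Mallet, 0.3 to 0.55 kg, standing on a face of its head. Head: black, orange band, 54 mm in diameter, 76 mm between its flat faces, axis upright. Handle: yellow, level, along the mallet's -x from x -25 to x -170, 20 mm wide (y), 24 mm high, its middle 38 mm above the lower face. Origin: centre of the lower face; z up through the head. It balances at about x -13.
- mallet_grip (a point): Point in the middle of the handle 46 mm from the head's axis, just behind the head, a good place to grip.
- mat: Dark red mat, 220 (x) by 140 (y) by 4 mm, fixed to the bench. Its origin is on the underside, under the mallet's starting place; it reaches from x -155 to x +65 and from y -70 to y +70 about the origin.
- bearing: Steel bearing ring, 60 mm across, 14 mm high, on the deck's top near its -y end; leave it there.
- bolt_tub: Small blue open tub, 60 by 50 by 22 mm, on the deck's top near its -y end; leave it there.
- spray_can: Spray can, 60 mm across, 170 mm tall; leave it standing.
- grease_jar: Jar, 68 mm across, 60 mm tall; leave it there.
- driver: Screwdriver on the bench beside the deck; leave it there.
- spanner: Spanner on the bench; leave it there.
- charger: Grey charger brick, 120 by 60 by 36 mm; leave it there.

How it is judged:
By the outcome, as a careful person would: the job done as asked, in the order asked, and still so for the second after the job is handed in, with the robot touching nothing.
It also fails if it takes over 70 s, if anything falls off the work surface, if the arm or the gripper's body presses on something with over 40 N, if the wrist force passes 120 N, or if a joint passes its speed limit or range.

### The arm

A 6-joint arm with a two-finger parallel gripper is mounted at the origin on the work surface. World frame = base frame: x ahead of the robot, y to its left, z up, the work surface at z = 0. Lengths are in m, angles in rad, forces in N, time in s.
With the tool pointing down it reaches from about 0.25 to 0.775 m from the base axis. Payload 4 kg.
Tool frame: the origin (TCP) lies where the fingers leave the gripper's body, on its centre line; the fingertips stand 73 mm ahead of it and the grasp point (between the pads) lies 54 mm ahead of it; z points along the fingers, y is the line along which they close (so a half turn about z gives the same grasp; the last joint's range is limited). The gripper opens to 85 mm and grips with 20 to 120 N. Pads are 22 mm wide; open, the fingers measure 114 mm over their backs; the gripper's body (76 mm by 85 mm) begins 54 mm behind the grasp point. The pads swing forward as they close: fully open they stand 13 mm farther back than shut.
Start: joints at [1.008, 0.087, 1.371, -0, 1.684, -0.103], TCP at [0.244, 0.493, 0.304] pointing down, gripper open.
Joint ranges: [-3.1, 3.1], [-0.76, 2.03], [0.27, 2.55], [-1.08, 4.22], [0.17, 2.65], [-2.57, 2.57]. Speed limits (rad/s): [2.79, 2.79, 3.14, 3.14, 3.14, 3.14].

### API

Orientations are given as a rotation vector (axis times angle).
In Python, from plant import env, planner, readout, vision gives the robot as it stands. Calls block until the motion is done:
- env.move_to(position, orientation): joint-space move of the TCP to a pose.
- env.movel(position, v=0.15, orientation=None): straight line of the TCP; orientation=None keeps the orientation; v is the mean speed in m/s.
- env.move_j(angles): joint-space move.
- env.command_gripper(opening, f_grip=None): opening from 0.0 (shut) to 1.0 (fully open); f_grip is the grip in N (None keeps the last); returns when the fingers have stopped.
- env.hold(seconds).
- planner.solve_ik(position, orientation): joint angles nearest the present ones, or None.
- readout.observe(): the state.
- vision.snapshot(name): name is "side" or "top" or "wrist"; returns a dict with "image" (384x512x3 uint8, red, green, blue), "fx", "fy", "cx", "cy" (pixels), "R" (3x3) and "t" (3): a world point X has camera coordinates R X + t. Camera axes: x right, y down, z forward; pixel columns grow to the right and rows downward; lengths in m; the calibration is good to about 2 mm. A picture is of the moment at which its call begins. There is no depth.
A pose or a line that the arm cannot do raises env.Unreachable and nothing moves.
- env.job_done(): hands the job in; it is judged then, once.
The state is a dict: "time_s": time; "joints": joint angles; "joint_vel": joint speeds; "joint_torque": joint torques, N m; "position": TCP position; "orientation": TCP orientation; "force": force on the tool from outside, world axes, zero at the start; "wrist_torque": the same for the moment, N m; "gripper_width": opening from 0.0 (shut) to 1.0 (fully open); "grasp_force": force on a finger pad.
Only numpy, scipy, OpenCV 4.12 (cv2) and the standard library are available. Lean on these libraries where they do the work, as an engineer would, in place of code of your own. Each camera call takes 0.05 s, during which the arm holds its last target. There are 200 camera calls.

## Working session

There is one attempt and no reset: what is moved stays moved. The work goes in short steps, each a Python script; the robot and the scene stay as the last script left them, time stands still between calls to the robot, and variables do not carry over. Pictures are saved under pics/ and viewed, at most 10 in all, crops included, and the job is handed in when it is done.

```bash
ls; mkdir -p pics; python3 - <<'E'
from plant import env, planner, readout, vision
import cv2,numpy as np
s=readout.observe();print({k:np.round(v,3) for k,v in s.items()})
for n in ("top","side"):
    d=vision.snapshot(n);cv2.imwrite(f"pics/{n}0.png",cv2.resize(d["image"][:,:,::-1],(768,576)));np.savez(f"{n}0.npz",**d)
    print(n,d["fx"],d["cx"],d["cy"],(-d["R"].T@d["t"]).round(3),d["R"].round(2).tolist())
E
```

```text
pics
{'time_s': np.float64(0.0), 'joints': array([ 1.008,  0.088,  1.372,  0.   ,  1.684, -0.103]), 'joint_vel': array([-0.001, -0.001, -0.   , -0.001,  0.   , -0.002]), 'joint_torque': array([-2.0000e-03, -3.5187e+01, -3.1327e+01, -0.0000e+00,  1.1000e-02,
       -0.0000e+00]), 'position': array([0.244, 0.493, 0.303]), 'orientation': array([-7.160e-01, -3.058e+00,  3.000e-03]), 'force': array([-0.084,  0.332, -0.167]), 'wrist_torque': array([0.005, 0.022, 0.007]), 'grasp_force': np.float64(0.0), 'gripper_width': np.float64(1.001)}
top 379.5915298980885 253.63883056232663 191.19345964122263 [ 0.488 -0.031  1.205] [[-0.02, -1.0, -0.0], [-0.99, 0.02, -0.11], [0.11, -0.0, -0.99]]
side 432.0597213681939 258.498274358388 191.59037676280465 [-0.101 -0.872  1.013] [[0.79, -0.62, -0.01], [-0.4, -0.49, -0.77], [0.47, 0.61, -0.63]]
```

View pics/top0.png

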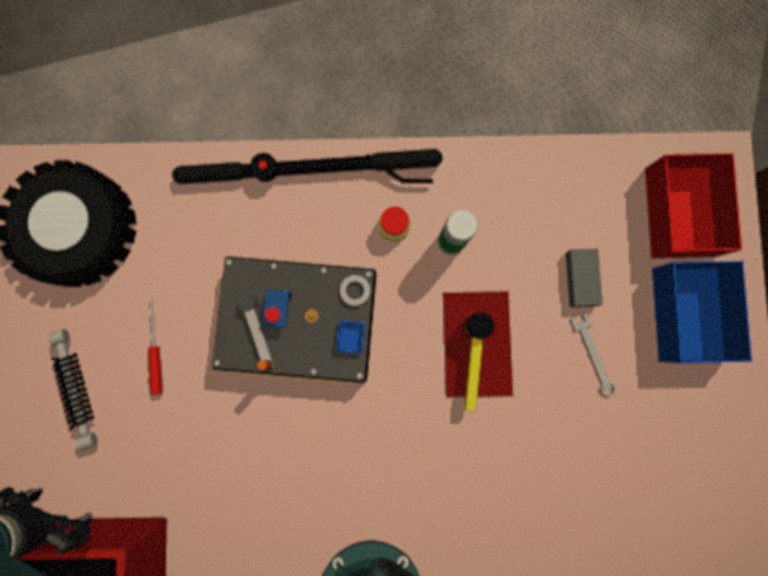

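View pics/side0.png

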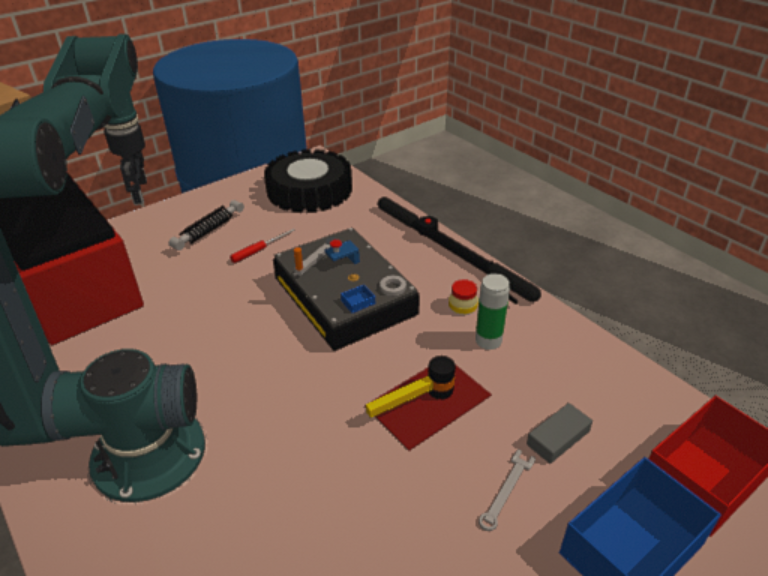

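The top view (at 768x576) shows the deck centred near (295,320), with its +y end to the left. The hook is open, with its pivot near (248,303), knob at (263,365) and red pin at (273,314). The mallet head is at (480,325) and its handle ends at (472,410). The side view agrees. Next I'll localise these coarsely and look closer with the wrist camera.

```bash
cat > h.py <<'E'
from plant import env, planner, readout, vision
import cv2,numpy as np
from scipy.spatial.transform import Rotation as Ro
def ray(d,uv,z):
    c=-d["R"].T@d["t"]; r=d["R"].T@np.array([(uv[0]-d["cx"])/d["fx"],(uv[1]-d["cy"])/d["fy"],1.])
    return c+r*(z-c[2])/r[2]
def proj(d,X):
    p=d["R"]@np.asarray(X)+d["t"]; return np.array([d["cx"]+d["fx"]*p[0]/p[2],d["cy"]+d["fy"]*p[1]/p[2]])
def down(yaw): # tool z down, tool y axis at angle yaw in world
    y=np.array([np.cos(yaw),np.sin(yaw),0]);z=np.array([0,0,-1.]);x=np.cross(y,z)
    return Ro.from_matrix(np.c_[x,y,z]).as_rotvec()
def snap(n,name=None):
    d=vision.snapshot(n)
    if name: cv2.imwrite(f"pics/{name}.png",cv2.resize(d["image"][:,:,::-1],(768,576))); np.savez(name+".npz",**d)
    return d
def mask(d,h0,h1,s=120,v=60,box=None):
    hsv=cv2.cvtColor(d["image"],cv2.COLOR_RGB2HSV);H=hsv[...,0].astype(int)
    m=((H>=h0)&(H<=h1) if h0<=h1 else (H>=h0)|(H<=h1))&(hsv[...,1]>=s)&(hsv[...,2]>=v)
    if box: b=np.zeros_like(m);x0,y0,x1,y1=map(int,box);b[max(y0,0):y1,max(x0,0):x1]=1;m&=b>0
    return m.astype(np.uint8)
def blob(m):
    n,l,st,c=cv2.connectedComponentsWithStats(m)
    i=1+np.argmax(st[1:,4]); return c[i],st[i],(l==i).astype(np.uint8)
def st():
    s=readout.observe();print("t%.1f"%s["time_s"],"p",s["position"].round(4),"F",s["force"].round(1),"g",round(float(s["gripper_width"]),3),round(float(s["grasp_force"]),1));return s
E
python3 - <<'E'
from h import *
d=dict(np.load("top0.npz"))
k=2/3
print("knob",ray(d,(263*k,363*k),.158),"hinge",ray(d,(248*k,302*k),.104),"pin",ray(d,(273*k,314*k),.144),"ball",ray(d,(312*k,315*k),.085),
 "mallet",ray(d,(480*k,322*k),.08),"handle end",ray(d,(472*k,409*k),.054))
for p in [(228,259),(375,270),(366,381),(213,369)]: print(ray(d,(p[0]*k,p[1]*k),.08).round(3))
for p in [(444,293),(509,292),(513,395),(447,396)]: print(ray(d,(p[0]*k,p[1]*k),.004).round(3))
w=vision.snapshot("wrist");s=readout.observe();R=Ro.from_rotvec(s["orientation"]).as_matrix()
c=-w["R"].T@w["t"];print("cam in tool",R.T@(c-s["position"]),"\n",(w["R"]@R).round(3),w["fx"])
E
```

```text
knob [0.46696104 0.18544481 0.158     ] hinge [0.58375776 0.22616319 0.104     ] pin [0.55694993 0.17005331 0.144     ] ball [0.55740676 0.10445387 0.085     ] mallet [ 0.5377489  -0.22636562  0.08      ] handle end [ 0.3666623  -0.20853247  0.054     ]
[0.673 0.272 0.08 ]
[ 0.645 -0.021  0.08 ]
[0.427 0.    0.08 ]
[0.456 0.299 0.08 ]
[ 0.604 -0.166  0.004]
[ 0.603 -0.303  0.004]
[ 0.388 -0.302  0.004]
[ 0.389 -0.165  0.004]
cam in tool [ 0.08251207 -0.00030222 -0.07006258] 
 [[-0.001  1.    -0.   ]
 [-0.948 -0.001 -0.319]
 [-0.319 -0.     0.948]] 289.5196034587489
```

```bash
python3 - <<'E'
from h import *
env.move_to([0.53,0.15,0.32],down(np.pi/2-.1)); st()
snap("wrist","w1")
env.move_to([0.48,-0.225,0.30],down(np.pi/2)); st()
snap("wrist","w2")
E
```

```text
t1.8 p [0.5297 0.1508 0.32  ] F [-0.9  0.4 -0.1] g 0.998 0.0
t3.3 p [ 0.4805 -0.2241  0.3002] F [-0.2 -0.4  0.3] g 1.0 0.0
```

View pics/w1.png

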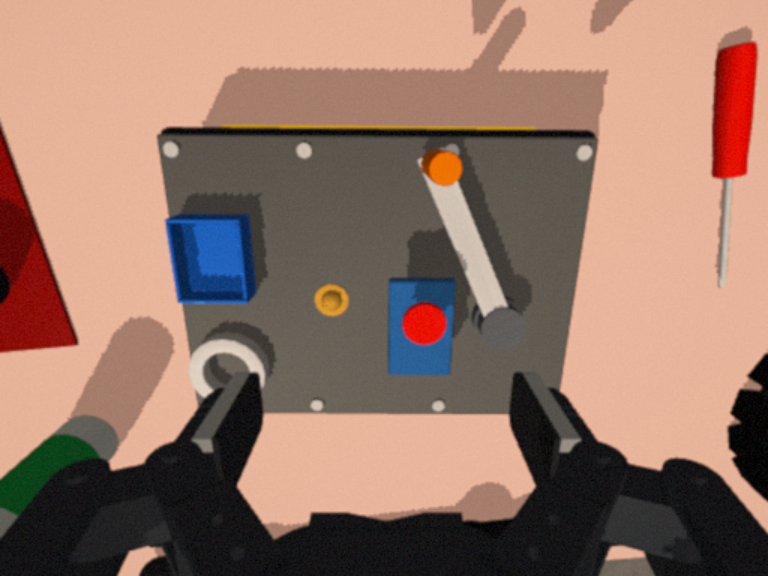

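View pics/w2.png

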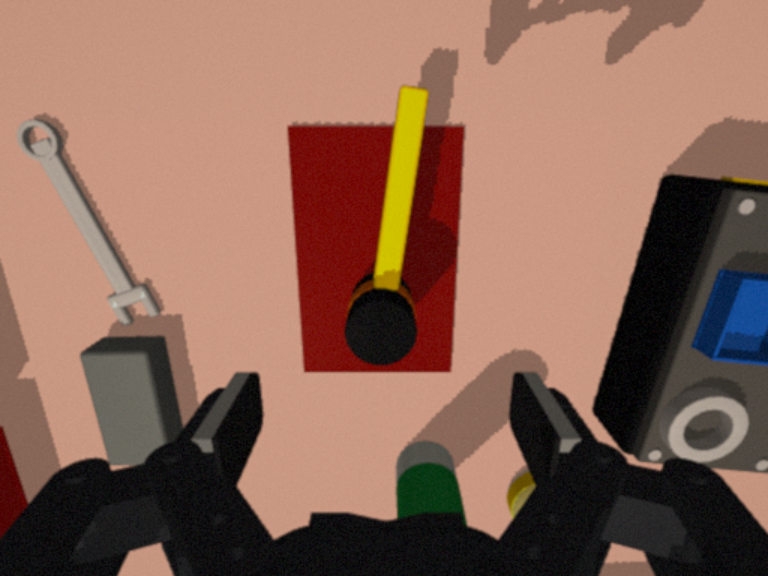

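w1 shows the knob top at (446,167), pin head (425,324), ball (331,300), pivot (503,325) and the deck's near edge from (161,135) to (595,135). w2 shows the mallet head top at (381,326), the handle end at (414,90), and the mat corners (289,126), (464,126), (451,371) and (305,371).

```bash
python3 - <<'E'
from h import *
a=dict(np.load("w1.npz"));b=dict(np.load("w2.npz"));t=dict(np.load("top0.npz"));sd=dict(np.load("side0.npz"));k=2/3
c,s_,m=blob(mask(a,170,5,180,150,(250,190,320,240)));pin=ray(a,c,.144);print("pin w1",pin.round(4),s_)
for d,n,bx in ((t,"top",(170,195,195,225)),(sd,"side",(215,155,235,170))):
    c,s_,_=blob(mask(d,170,5,150,100,bx));print("pin",n,ray(d,c,.143).round(4),s_)
c,s_,m=blob(mask(a,8,16,180,230,(270,90,320,130)));print("knob w1",ray(a,c,.158).round(4),s_)
print("knob hand",ray(a,(446*k,167*k),.158).round(4))
for d,n,bx in ((t,"top",(165,235,185,255)),):
    c,s_,_=blob(mask(d,5,16,150,100,bx));print("knob",n,ray(d,c,.155).round(4),s_)
H=ray(a,(503*k,325*k),.11);B=ray(a,(331*k,300*k),.085);print("hinge",H.round(4),"ball",B.round(4))
E0=ray(a,(163*k,136*k),.08);E1=ray(a,(595*k,136*k),.08);print("edge",E0.round(4),E1.round(4),"len",np.linalg.norm(E1-E0))
# rigid 2D fit: hinge, ball, pin, front corners
P=np.array([[.02,.09],[.008,-.035],[.001,.03],[-.115,-.155],[-.115,.155]]);Q=np.array([H,B,pin,E0,E1])[:,:2]
p0,q0=P.mean(0),Q.mean(0);A=(P-p0).T@(Q-q0);th=np.arctan2(A[0,1]-A[1,0],A[0,0]+A[1,1])
R=np.array([[np.cos(th),-np.sin(th)],[np.sin(th),np.cos(th)]]);o=q0-R@p0;print("deck",o.round(4),th,"res mm",((P@R.T+o-Q)*1e3).round(1).tolist())
# mallet
hs=cv2.cvtColor(b["image"],cv2.COLOR_RGB2HSV)
y=mask(b,24,34,180,120);c,s_,m=blob(y);ys,xs=np.nonzero(m)
pts=np.array([ray(b,(x,yy),.054) for x,yy in zip(xs,ys)])[:,:2]
mu=pts.mean(0);u,S,v=np.linalg.svd(pts-mu,full_matrices=False);dr=v[0]*np.sign(v[0][0]);pr=(pts-mu)@dr
print("handle dir",np.arctan2(dr[1],dr[0]),"ends",(mu+dr*pr.min()).round(4),(mu+dr*pr.max()).round(4))
print("head w2",ray(b,(381*k,328*k),.080).round(4))
for p in [(289,126),(464,126),(451,371),(305,371)]: print("mat",ray(b,(p[0]*k,p[1]*k),.004).round(4))
E
```

```text
pin w1 [0.5555 0.1716 0.144 ] [268 203  29  27 606]
pin top [0.5568 0.1722 0.143 ] [177 205  10  10  80]
pin side [0.5563 0.172  0.143 ] [220 160   8   5  34]
knob w1 [0.4637 0.1882 0.158 ] [287 102  20  21 333]
knob hand [0.4631 0.1887 0.158 ]
knob top [0.4643 0.187  0.155 ] [171 240  10   7  43]
hinge [0.5771 0.2287 0.11  ] ball [0.5554 0.1071 0.085 ]
edge [0.4292 0.01   0.08  ] [0.4582 0.2999 0.08  ] len 0.29129443778468517
deck [0.5534 0.1426] -0.09899275407875362 res mm [[5.1, 1.4], [2.5, -0.1], [1.8, 0.7], [-5.5, -10.3], [-3.9, 8.3]]
handle dir -0.1413552214018609 ends [ 0.364  -0.2053] [ 0.4972 -0.2243]
head w2 [ 0.5268 -0.2274  0.08  ]
mat [ 0.3866 -0.3005  0.004 ]
mat [ 0.3865 -0.1621  0.004 ]
mat [ 0.6051 -0.1617  0.004 ]
mat [ 0.6052 -0.3007  0.004 ]
```

```bash
cat >> h.py <<'E'
TH=-.0985
RD=np.array([[np.cos(TH),-np.sin(TH)],[np.sin(TH),np.cos(TH)]])
PIN=np.array([.556,.172]); ORG=PIN-RD@[.001,.03]; HINGE=ORG+RD@[.02,.09]
def arc(q,z): 
    p=HINGE+RD@(np.array([-np.sin(q),-np.cos(q)])*.125); return [p[0],p[1],z], down(np.pi+TH-q)
E
python3 - <<'E'
from h import *
v=np.array([.4637,.188])-HINGE; v=RD.T@v; q=np.arctan2(-v[0],-v[1]); print("hook q",q,np.linalg.norm(v),ORG)
env.command_gripper(.45,f_grip=20)
p,o=arc(q,.26); env.move_to(p,o); print(readout.observe()["joints"].round(2))
p,o=arc(q,.194); env.movel(p,.08,o); f0=st()["force"]
env.command_gripper(.3)
for qc in np.arange(q-.08,.24,-.08):
    p,o=arc(qc,.194); env.movel(p,.1,o)
    s=readout.observe(); print(round(qc,3),(s["force"]-f0).round(1))
st(); snap("wrist","w3")
E
```

```text
hook q 1.1291490897612217 0.12435839111092906 [0.55205462 0.14224376]
[ 0.27 -0.01  1.56 -0.    1.59 -1.64]
t6.3 p [0.4635 0.1879 0.1947] F [-0.1 -1.4  0.4] g 0.449 0.0
1.049 [ 0.   1.1 -0.1]
0.969 [0.4 2.5 0.3]
0.889 [ 0.4  2.  -0.7]
0.809 [-0.7  0.7 -0.1]
0.729 [ 0.8  0.8 -0.4]
0.649 [ 0.8  2.1 -0.9]
0.569 [0.  1.8 0.1]
0.489 [-0.8  2.2 -0.3]
0.409 [-1.3  1.7 -1. ]Traceback (most recent call last):
  File "<stdin>", line 8, in <module>
plant.Unreachable: the arm cannot follow that straight line within its joint ranges
```

```bash
cat >> h.py <<'E'
def arcf(q,z,lead=.0038,yq=.40):
    y=-(np.pi+0)+np.pi+TH-yq; n=np.array([np.cos(y),np.sin(y)])
    p=HINGE+RD@(np.array([-np.sin(q),-np.cos(q)])*.125)+lead*n; return [p[0],p[1],z], down(np.pi+TH-yq)
def tang(q): return RD@np.array([np.cos(q),-np.sin(q)])
E
python3 - <<'E'
from h import *
print(readout.observe()["joints"].round(2)); 
f0=np.array([-.1,-1.4,.4])
qs=list(np.arange(.36,.21,-.05))+list(np.arange(.2,.085,-.02))
for q in qs:
    p,o=arcf(q,.194); 
    env.movel(p,.04,o)
    s=readout.observe(); f=s["force"]-f0; print(round(q,3),"tan",round(float(f[:2]@tang(q)),1),f.round(1))
st(); snap("wrist","w3")
E
```

```text
[ 0.12  0.1   1.58  0.    1.46 -2.51]
0.36 tan -0.4 [ 0.4  1.6 -0.8]
0.31 tan -0.4 [ 0.3  1.5 -0.9]
0.26 tan 0.0 [ 0.7  1.8 -0.3]
0.2 tan -0.6 [-0.2  1.7 -1.7]
0.18 tan -1.9 [-1.7  1.   0.1]
0.16 tan -7.7 [-7.3  2.3  2.5]
0.14 tan -6.6 [-6.6  0.5  2.8]
0.12 tan -4.3 [-4.2  1.   1.1]
0.1 tan -2.6 [-2.6  0.3 -0.1]
t11.5 p [0.5597 0.1053 0.1938] F [-2.7 -1.1  0.3] g 0.299 0.9
```

View pics/w3.png

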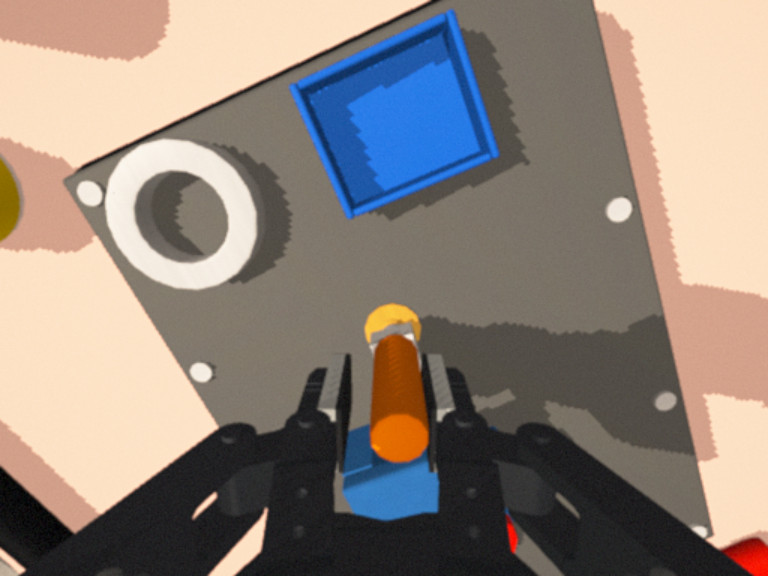

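w3 shows the knob at (400,440) caged between the pads, with the hook tip passing over the brass ball at (392,325). The resistance has peaked and is falling, so I'll continue gently.

```bash
python3 - <<'E'
from h import *
f0=np.array([-.1,-1.4,.4])
for q in np.arange(.08,-.035,-.012):
    p,o=arcf(q,.194); env.movel(p,.03,o)
    s=readout.observe(); f=s["force"]-f0; t=float(f[:2]@tang(q)); print(round(q,3),"tan",round(t,1),f.round(1))
    if t<-7 and q<.05: break
# back to centred
p,o=arcf(q+.03,.194,0.0038); env.movel(p,.05,o); env.hold(.2); s=st()
p,o=arcf(q+.03,.27); env.movel(p,.1,o); f=st()
p=[HINGE[0]-.05,HINGE[1]-.14,.32]; env.move_to(p,down(np.pi/2-.1)); snap("wrist","w4")
w=dict(np.load("w4.npz")); c,s_,m=blob(mask(w,8,16,180,200)); print(c,s_)
E
```

```text
0.08 tan -0.5 [-0.3  1.   0.2]
0.068 tan -2.2 [-1.8  2.9 -0.1]
0.056 tan -1.6 [-1.4  1.4 -0.7]
0.044 tan -0.8 [-0.6  1.7 -0.2]
0.032 tan -0.6 [-0.4  1.5 -0.2]
0.02 tan -1.5 [-1.4  1.3 -0.3]
0.008 tan -0.7 [-0.6  1.  -0.9]
-0.004 tan -2.1 [-2.   0.2 -0.1]
-0.016 tan -5.8 [-5.7  1.3  1.6]
-0.028 tan -9.1 [-9.   1.1  4.5]
t14.5 p [0.5717 0.1038 0.194 ] F [-2.5  0.4  1.1] g 0.3 1.3
t15.4 p [0.5714 0.1036 0.2692] F [ 0.7 -0.   0.5] g 0.298 0.0
[277.83486239 233.20183486] [269 226  20  17 218]
```

View pics/w4.png

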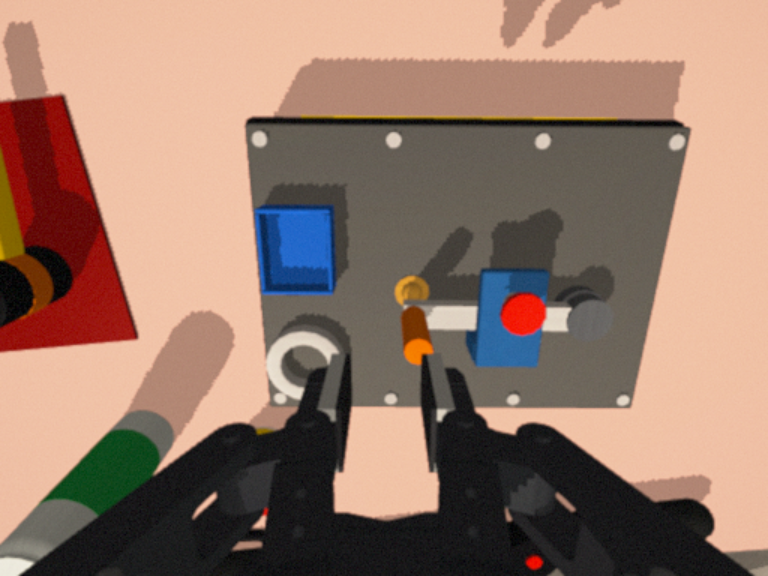

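w4 shows the hook shut: the arm runs straight under the keeper, the ball at (412,291) sits in front of it, and the knob at (418,350) stays put. Next is the mallet, refining its head position first.

```bash
python3 - <<'E'
from h import *
b=dict(np.load("w2.npz"));t=dict(np.load("top0.npz"))
for d,bx,n in ((b,(225,180,285,250),"w2"),(t,(305,200,335,235),"top")):
    v=cv2.cvtColor(d["image"],cv2.COLOR_RGB2HSV)[...,2]
    m=np.zeros_like(v);x0,y0,x1,y1=bx;m[y0:y1,x0:x1]=(d["image"][y0:y1,x0:x1].max(2)<60)
    c,s,mm=blob(m);ys,xs=np.nonzero(mm);pts=np.array([ray(d,(x,y),.08) for x,y in zip(xs,ys)])[:,:2]
    print(n,s,"xmax-27",np.percentile(pts[:,0],99.7)-.027+.0007,"ymid",(np.percentile(pts[:,1],.5)+np.percentile(pts[:,1],99.5))/2,"yw",np.ptp(pts[:,1]))
# handle at top view
c,s,m=blob(mask(t,24,34,150,100,(300,200,340,290)));ys,xs=np.nonzero(m);pts=np.array([ray(t,(x,y),.054) for x,y in zip(xs,ys)])[:,:2]
mu=pts.mean(0);_,_,V=np.linalg.svd(pts-mu,full_matrices=False);dr=V[0]*np.sign(V[0,0]);pr=(pts-mu)@dr
print("top handle",np.arctan2(dr[1],dr[0]),mu+dr*pr.min(),mu)
E
```

```text
w2 [ 230  192   48   51 1914] xmax-27 0.5290703839190337 ymid -0.22802568294006986 yw 0.05162554286497545
top [308 208  22  18 285] xmax-27 0.5311463107945248 ymid -0.2202648097516292 yw 0.06250966420172446
top handle -0.13475009407516209 [ 0.36578701 -0.20346832] [ 0.43082803 -0.21228603]
```

```bash
cat >> h.py <<'E'
MO=np.array([.531,-.2286]);MY=-.139;MX=np.array([np.cos(MY),np.sin(MY)])
GR=MO-.046*MX
E
python3 - <<'E'
from h import *
env.command_gripper(.6)
o=down(np.pi/2+MY)
env.move_to([GR[0],GR[1],.22],o); env.movel([GR[0],GR[1],.097],.1); st()
env.command_gripper(0,f_grip=110); env.hold(.2); st()
env.movel([GR[0],GR[1],.14],.06); env.hold(.3); st()
d=snap("side"); x,y=proj(d,[.47,-.22,.1]).astype(int)
cv2.imwrite("pics/s5.png",cv2.resize(d["image"][y-75:y+75,x-100:x+100,::-1],(800,600),interpolation=cv2.INTER_CUBIC))
E
```

```text
t19.5 p [ 0.486  -0.2225  0.0979] F [-0.4 -0.7 -0.3] g 0.601 0.0
t20.1 p [ 0.4858 -0.2222  0.0979] F [-1.1  2.   6.4] g 0.22 107.4
t21.3 p [ 0.4853 -0.2221  0.1396] F [-0.2  1.4 -4.8] g 0.215 107.4
```

View pics/s5.png

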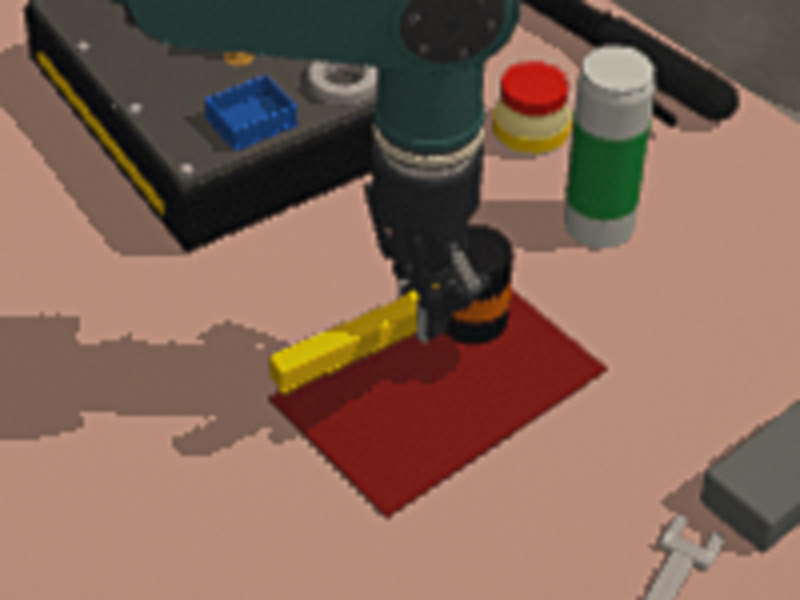

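s5 shows the mallet held level by its handle just clear of the mat. Next I'll carry it over the pin and tap in stages, watching the force.

```bash
cat >> h.py <<'E'
PX=np.array([np.cos(TH),np.sin(TH)]); TP=PIN+.008*PX-.046*PX; OFF=.0939
E
python3 - <<'E'
from h import *
env.movel([GR[0],GR[1],.32],.25)
o=down(np.pi/2+TH)
env.move_to([TP[0],TP[1],.32],o); 
P=lambda z:[TP[0],TP[1],z+OFF]
env.movel(P(.155),.12); env.hold(.2); f0=st()["force"]
for z in (.144,.140,.136,.132):
    env.movel(P(z),.06); s=readout.observe(); f=s["force"]-f0; print(z,(s["position"][2]-OFF).round(4),f.round(1),s["wrist_torque"].round(2))
    if f[2]>35: break
st()
d=snap("side"); x,y=proj(d,[PIN[0]-.03,PIN[1],.14]).astype(int)
cv2.imwrite("pics/s6.png",cv2.resize(d["image"][y-60:y+60,x-80:x+80,::-1],(800,600),interpolation=cv2.INTER_CUBIC))
E
```

```text
t24.6 p [0.5187 0.1759 0.2503] F [-0.3 -0.3 -5.4] g 0.215 107.5
0.144 0.1434 [-0.3 -0.2  1.1] [ 0.04  0.18 -0.  ]
0.14 0.1405 [-2.1 -0.1  5.8] [-0.1   0.33 -0.04]
0.136 0.1368 [-1.6 -0.1  9.7] [-0.05  0.45 -0.  ]
0.132 0.1325 [-1.2  0.6  9.4] [-0.07  0.27 -0.01]
t25.7 p [0.5185 0.1758 0.2264] F [-1.6  0.3  4. ] g 0.213 108.7
```

View pics/s6.png

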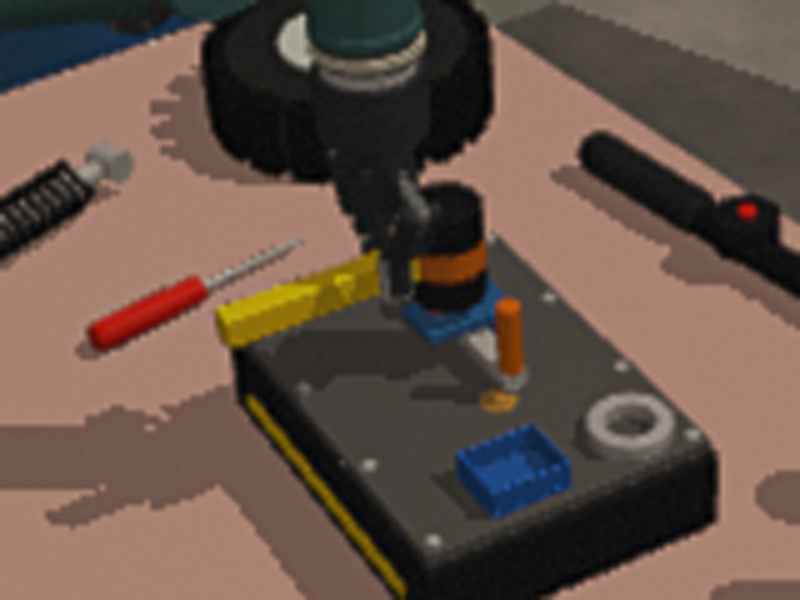

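s6 shows the mallet face on the pin, nearly down on the keeper, with the hook still shut. I'll continue to the stop.

```bash
python3 - <<'E'
from h import *
P=lambda z:[TP[0],TP[1],z+OFF]
f0z=-5.4
for z in np.arange(.130,.1165,-.0015):
    env.movel(P(z),.04); s=readout.observe(); f=s["force"][2]-f0z; print(round(z,4),(s["position"][2]-OFF).round(4),round(f,1),s["wrist_torque"].round(2))
    if f>30: break
env.movel(P(.16),.1); env.hold(.1); st()
d=snap("wrist","w7"); d=snap("side"); x,y=proj(d,[PIN[0],PIN[1],.14]).astype(int)
cv2.imwrite("pics/s7.png",cv2.resize(d["image"][y-45:y+45,x-60:x+60,::-1],(800,600),interpolation=cv2.INTER_CUBIC))
E
```

```text
0.13 0.1304 9.4 [-0.03  0.21 -0.01]
0.1285 0.1289 9.8 [-0.02  0.18  0.01]
0.127 0.1273 10.2 [ 0.05  0.08 -0.04]
0.1255 0.1259 9.9 [ 0.02  0.07 -0.  ]
0.124 0.1258 15.1 [-0.07  0.42 -0.03]
0.1225 0.1257 20.7 [-0.22  0.75  0.02]
0.121 0.1256 23.9 [-0.34  1.08 -0.05]
0.1195 0.1254 29.1 [-0.42  1.45 -0.08]
0.118 0.1254 34.2 [-0.51  1.81 -0.03]
t28.6 p [0.5176 0.1756 0.2518] F [-0.5 -0.2 -4.8] g 0.217 107.5
```

View pics/s7.png

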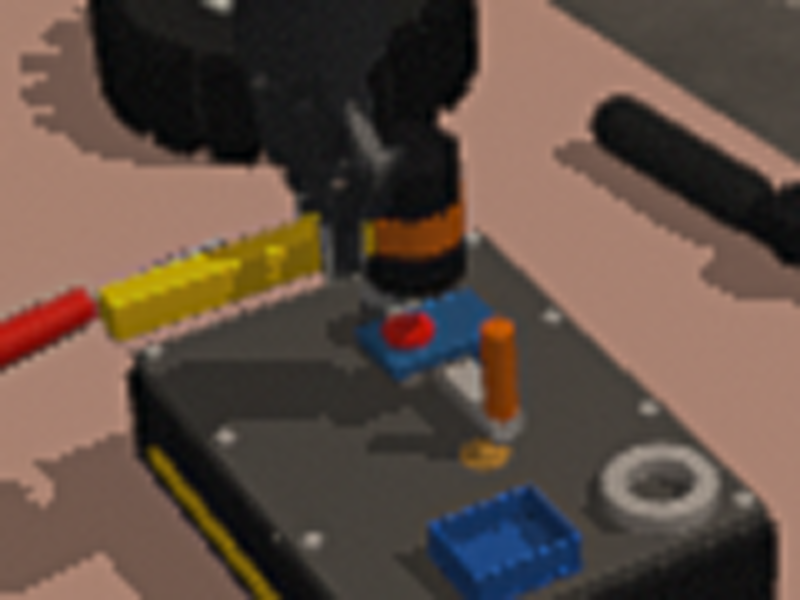

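s7 shows the red head at (408,330) sitting on the keeper with the hook shut, and the force showed a hard stop at 126 mm. Now I'll return the mallet.

```bash
python3 - <<'E'
from h import *
env.movel([TP[0],TP[1],.32],.2)
env.move_to([GR[0],GR[1],.28],down(np.pi/2+MY)); env.movel([GR[0],GR[1],.12],.15); env.hold(.2); f0=st()["force"][2]
for z in np.arange(.102,.0935,-.001):
    env.movel([GR[0],GR[1],z],.03); s=readout.observe(); 
    if s["force"][2]-f0>4: break
st(); env.command_gripper(.6); env.hold(.3); st()
env.movel([GR[0],GR[1],.25],.12); env.move_to([.40,-.10,.34],down(np.pi/2)); st()
d=snap("top"); c=cv2.resize(d["image"][150:300,100:360,::-1],(780,450),interpolation=cv2.INTER_CUBIC)
e=snap("side"); x,y=proj(e,[.5,-.05,.05]).astype(int); g=e["image"][y-75:y+75,x-130:x+130,::-1]; cv2.imwrite("pics/f.png",cv2.resize(np.vstack([d["image"][150:300,100:360,::-1],g]),(520,600)))
print((readout.observe()["time_s"]))
E
```

```text
t32.1 p [ 0.4859 -0.2225  0.1211] F [-0.4 -0.4 -3.9] g 0.217 107.7
t34.1 p [ 0.4855 -0.2223  0.0979] F [-3.1  2.2  3.3] g 0.214 108.8
t34.9 p [ 0.4855 -0.2222  0.097 ] F [-0.1 -0.5 -0.2] g 0.6 0.0
t37.0 p [ 0.4002 -0.1003  0.3391] F [ 0.3 -0.4 -0.3] g 0.599 0.0
37.1167
```

View pics/f.png

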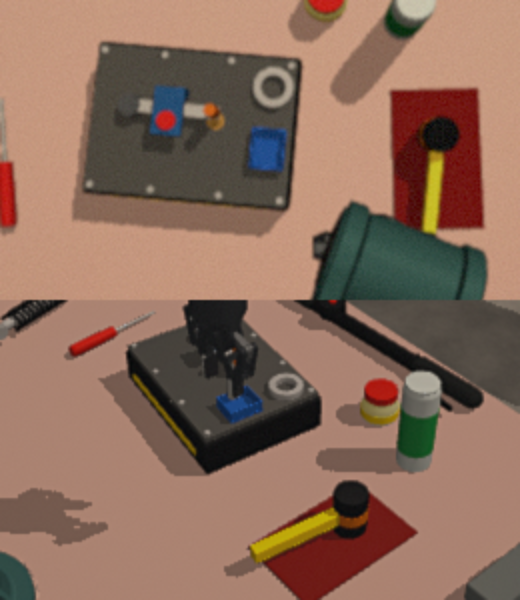

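The final views show the hook shut, the pin down, the mallet upright on its mat at (440,133), and everything else in place.

```bash
python3 -c "
from plant import env; print(env.job_done())"
```

```text
the job is handed in; nothing more can be done
None
```

The hook clicked shut and stayed, the mallet drove the pin fully home (hard stop at 126 mm), the mallet is back on its mat and released, and the job was handed in at about 37 s; the judge returned no verdict.

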